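# Seat a moulded mirror on its three-point mount

## Task

Lift the black mirror block out of the open metal mould and seat it, bright face up, on the sloping three-point mount. Hold it parallel to the slope while you set it down, rather than dropping it, and leave it centred across the mount, resting on all three domes with its lower edge down against both stop pins. Leave the small things lying about where they are.

Things in the scene. Friction and masses are not known exactly. Their poses are not given: they have to be found in the camera images.
- mirror: Loose mirror block, black, 76 x 52 x 18 mm, about 0.15 kg, bright metal rectangle on top. Origin: centre of underside; x along the 76 mm length, y across the 52 mm width (grip this), z up through the bright face. Starts flat in the mould, axes parallel to the mould's. A half turn about z makes no difference. Slippery on the steel (friction 0.15): let go on the slope, it slides down to the stops.
- mould: Fixed open half-mould, metal, 108 (x) x 100 (y) x 32 mm high. Origin: centre of underside; z up. Cavity 80 (x) x 56 (y) x 12 mm deep, floor 20 mm above the bench; the mirror stands 6 mm proud. Mid each long side (+y, -y) a finger gap 39 mm wide (along x) goes right through the wall, down to 12 mm above the bench; the floor under the mirror is 44 mm wide. Left or right of the test fixture.
- mount: Fixed three-point mount in the other area: dark foot 124 (x) x 80 (y) x 10 mm, uprights, sloping aluminium plate. Origin: centre of the foot's underside; -x is its low front, z up; slope rises to +x at 30 degrees from level. Mould and mount: yaw up to 0.3 rad. Between the areas stands a test fixture with open lid, 0.22 m high (x 0.41 to 0.65, y -0.06 to -0.3): carry the mirror well over it.
- seat (a point): Where the mirror's origin belongs when seated, 75 mm above the bench, over the mount's origin. x up the slope, y level across, z square to the slope (30 degrees from vertical). Seated mirror: length along x, width along y. z = 0 touches the tops of the three domes; their plate spans x -52 to +42 mm, is 46 mm wide (narrower than the mirror: fingers pass beside it), its top at z = -8 mm.
- dome_left: Lower left steel dome, 10 mm across, fixed on the slope; origin at its top, at x = -24, y = +16 mm from point seat.
- dome_right: Lower right steel dome, as the left one, at x = -24, y = -16 mm from point seat.
- dome_top: Upper steel dome, as the others, at x = +24, y = 0 mm from point seat.
- stop_left: Left stop pin for the mirror's lower edge: steel, 8 mm in diameter, square to the slope, rising to z = +9 mm; its axis is at x = -42, y = +17 mm from point seat, so a seated mirror's lower edge is at x = -38 mm.
- stop_right: Right stop pin, as the left one, at y = -17 mm.
- rf_module: Bystander: loose light grey milled metal module with two small connectors, 48 x 100 x 24 mm, on the bench in front. Origin: centre of its underside.
- heatsink: Bystander: loose finned heat sink, 50 x 60 x 27 mm, on the bench. Origin: centre of its underside.
- adapter: Bystander: loose small coaxial adapter, 18 x 34 x 16 mm, on the bench. Origin: centre of its underside.

How it is judged:
By the outcome, as a careful person would: the job done as asked, in the order asked, and still so for the second after the job is handed in, with the robot touching nothing.
It also fails if it takes over 48 s, if anything falls off the work surface, if the arm or the gripper's body presses on something with over 40 N, if the wrist force passes 120 N, or if a joint passes its speed limit or range.

## Robot

A 6-joint arm with a two-finger parallel gripper is mounted at the origin on a cart in front of the work surface, level with it; the furniture and walls round the work are solid. World frame = base frame: x ahead of the robot, y to its left, z up, the work surface at z = 0. Lengths are in m, angles in rad, forces in N, time in s.
With the tool pointing down it reaches from about 0.3 to 0.775 m from the base axis. Payload 14.6 kg.
Tool frame: the origin (TCP) lies between the finger pads; the fingertips stand ctrl.tip_extent ahead of it and the grasp point (between the pads) lies 3 mm ahead of it (ctrl.tip_extent is the distance from the TCP to the fingertips, in m); z points along the fingers, y is the line along which they close (so a half turn about z gives the same grasp; the last joint's range is limited). The gripper opens to 94 mm and grips with 3 to 60 N. Pads are 16 mm wide; open, the fingers measure 119 mm over their backs; the gripper's body (75 mm by 177 mm) begins 78 mm behind the grasp point.
Start: joints at [1.179, 0.3, 1.521, -0, 1.321, -0.067], TCP at [0.176, 0.521, 0.227] pointing down, gripper open.
Joint ranges: [-3.03, 3.03], [-0.79, 2.21], [0.23, 2.52], [-1.04, 4.18], [0, 3.07], [-2.55, 2.55]. Speed limits (rad/s): [2.22, 2.22, 2.57, 3.14, 3.14, 3.14].

## Interface

Orientations are given as [roll, pitch, yaw] about the fixed x, y, z axes, in that order (R = Rz(yaw) Ry(pitch) Rx(roll)).
In Python, from station import ctrl gives the robot as it stands.
- The arm moves only by the shell command python3 shift.py 'ROWS' [OPENING] [FORCE]. ROWS is a JSON list of rows, 1 to 10 of them, each written [[dx, dy, dz], [rx, ry, rz]]: dx, dy, dz in m, then a rotation vector rx, ry, rz in rad; each row shifts and turns the commanded pose from where the row before left it, along the tool's axes as they then stand; what a row does not reach is not made up. A row lasts 1/10 s, in which the tool goes at most 0.05 m and 0.15 rad, less where a joint would pass 70% of its speed; a pose out of reach is approached as far as the arm can. OPENING is the finger opening in m, set as the command begins (- or left out keeps the last). The fingers move at their own pace and stop on an object; FORCE is the grip in N (left out, the last holds). Time passes only in rows, so rows that do not move let the fingers close. It prints the time, the measured TCP pose, the force, the opening and the grip force at its end. Input that does not fit is refused with a message, and nothing moves.
- ctrl.get_obs(): the state, without advancing time (a new reading comes with each control period).
- ctrl.camera(name): name is "scene" or "top"; returns a dict with "pixels" (420x560x3 uint8, blue, green, red), "fx", "fy", "cx", "cy" (pixels), "extrinsics" (4x4, takes a point from camera to world coordinates). Camera axes: x right, y up, looking along -z (the intrinsics and any distortion apply to the point x, -y, -z); pixel columns grow to the right and rows downward; lengths in m; the calibration is good to about 2 mm. A picture is of the moment at which its call begins. There is no depth.
- ctrl.hand_in(): hands the job in; it is judged then, once.
The state is a dict: "time_s": time; "qpos": joint angles; "joint_vel": joint speeds; "tau": joint torques, N m; "ee_pos": TCP position; "eef_rot": TCP orientation; "force": force on the tool from outside, world axes, zero at the start; "moment": the same for the moment, N m; "grip_width": finger opening in m; "grip_force": force on a finger pad.
Only numpy, scipy, OpenCV 4.12 (cv2) and the standard library are available. Lean on these libraries where they do the work, as an engineer would, in place of code of your own. Each camera call takes 0.05 s, during which the arm holds its last target. There are 200 camera calls.

## Working session

There is one attempt and no reset: what is moved stays moved. The work goes in short steps, Python scripts to look and compute and a shell command to move; the robot and the scene stay as the last step left them, time stands still between calls to the robot, and variables do not carry over. Pictures are saved under pics/ and viewed, at most 10 in all, crops included, and the job is handed in when it is done.

```bash
ls; mkdir -p pics
python3 - <<'E'
from station import ctrl
import cv2,numpy as np,pickle
print(ctrl.tip_extent); o=ctrl.get_obs(); print(o)
d={}
for n in("scene","top"):
    c=ctrl.camera(n); cv2.imwrite(f"pics/{n}0.png",c["pixels"]); d[n]=c; print(n,{k:(v if k!="pixels" else 0) for k,v in c.items()})
pickle.dump(d,open("cams.pkl","wb"))
E
```

```text
pics
shift.py
station.py
0.022
{'time_s': 0.0, 'qpos': array([ 1.17941899e+00,  3.00489743e-01,  1.52156534e+00, -5.68873132e-06,
        1.32069972e+00, -6.65774180e-02]), 'joint_vel': array([-6.21995358e-05, -7.70335529e-04, -2.75230543e-04,  8.13557317e-04,
        1.94343665e-04, -2.04523963e-03]), 'tau': array([-1.53609737e-03, -5.31808591e+01, -3.52742708e+01,  7.08619715e-02,
        2.43789976e-02, -5.28445878e-05]), 'ee_pos': array([0.1754194 , 0.52103127, 0.22688275]), 'eef_rot': array([-3.14043271e+00, -7.18182534e-05,  2.81679411e+00]), 'force': array([ 0.48739427, -0.68279063,  0.44626041]), 'moment': array([-0.0169541 ,  0.01383643,  0.01658008]), 'grip_force': 0.0, 'grip_width': 0.09409155014055377}
scene {'pixels': 0, 'fx': 477.8671759719256, 'fy': 477.8671759719256, 'cx': 286.9849855616318, 'cy': 200.85605270883258, 'extrinsics': array([[ 0.48543645,  0.53135071, -0.69427508, -0.36221179],
       [-0.87426498,  0.29185644, -0.38791824, -0.53878783],
       [-0.00349198,  0.79529004,  0.60621907,  0.78300892],
       [ 0.        ,  0.        ,  0.        ,  1.        ]])}
top {'pixels': 0, 'fx': 489.3459394684204, 'fy': 489.3459394684204, 'cx': 278.1255752919616, 'cy': 207.93981645864955, 'extrinsics': array([[ 1.22471500e-03,  9.87602556e-01, -1.56970354e-01,
         2.28622034e-01],
       [-9.99998894e-01,  1.07715498e-03, -1.02511479e-03,
        -9.32110860e-02],
       [-8.43324585e-04,  1.56971436e-01,  9.87602783e-01,
         1.45140907e+00],
       [ 0.00000000e+00,  0.00000000e+00,  0.00000000e+00,
         1.00000000e+00]])}
```

View pics/top0.png

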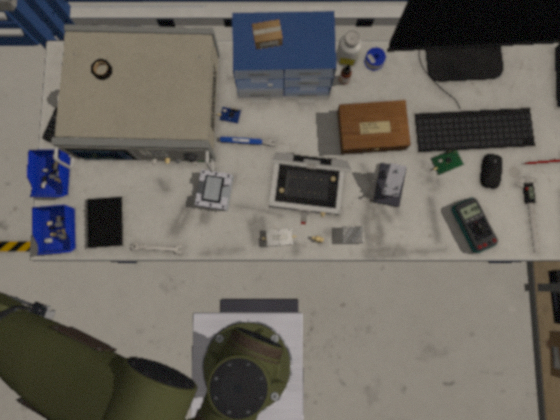

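View pics/scene0.png

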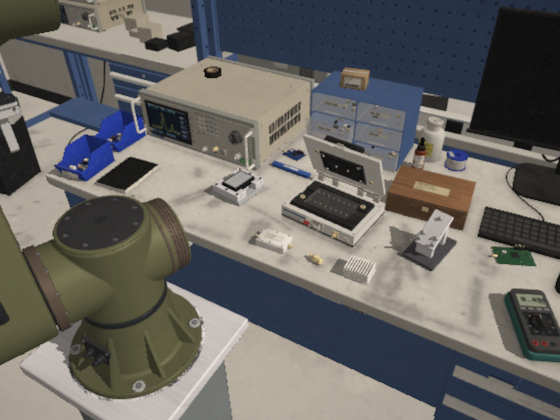

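The top view shows the mould at about (213,190), the fixture at (308,185) and the mount at (389,185). The scene view shows the mould at (238,184) and the mount at (432,240). I'll enlarge these.

Run:
```python
import pickle,cv2,numpy as np
d=pickle.load(open("cams.pkl","rb"))
def crop(n,x,y,w,h,s):
    im=d[n]["pixels"][y:y+h,x:x+w]; im=cv2.resize(im,None,fx=s,fy=s,interpolation=cv2.INTER_CUBIC)
    im=cv2.convertScaleAbs(im,alpha=1.4)
    for i in range(0,w,10): cv2.putText(im,str(x+i),(i*s,8),0,.3,(0,255,255),1); cv2.line(im,(int((i+.5)*s),10),(int((i+.5)*s),16),(0,255,255),1)
    for i in range(0,h,10): cv2.putText(im,str(y+i),(0,int((i+.5)*s)+3),0,.3,(0,255,255),1);cv2.line(im,(20,int((i+.5)*s)),(26,int((i+.5)*s)),(0,255,255),1)
    return im
a=np.hstack([crop("top",188,163,50,50,8),crop("top",364,158,50,50,8)])
cv2.imwrite("pics/c1.png",a)
b=np.hstack([crop("scene",205,158,66,60,6),crop("scene",397,205,66,68,6)[:360] if 0 else crop("scene",397,208,66,60,6)])
cv2.imwrite("pics/c2.png",b)
```

```text
(no output)
```

View pics/c1.png

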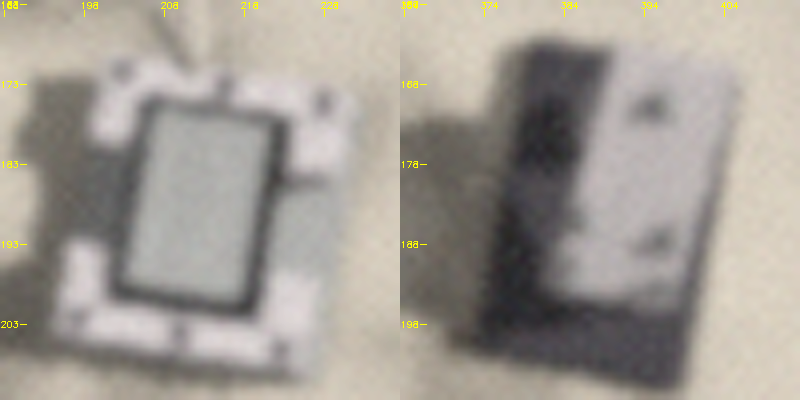

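View pics/c2.png

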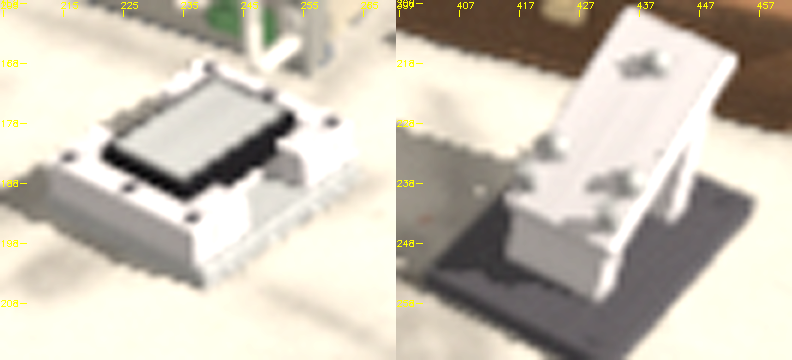

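The crops show the following:
- **Mould:** the screws on the rim and the mirror's bright rectangle are clear in both views.
- **Mount:** the plate corners, domes and pins are visible, with the upper end towards +x.

Next I fit the poses.

```bash
cat > h.py <<'E'
import pickle,numpy as np
from scipy.optimize import least_squares
from scipy.spatial.transform import Rotation as R
d=pickle.load(open("cams.pkl","rb"))
def proj(n,P):
    c=d[n];E=c["extrinsics"];q=(np.asarray(P)-E[:3,3])@E[:3,:3]
    return np.c_[c["cx"]+c["fx"]*q[:,0]/-q[:,2],c["cy"]-c["fy"]*q[:,1]/-q[:,2]]
def rz(a):return R.from_euler('z',a).as_matrix()
def seat(x,y,yaw):return np.array([x,y,.075]),rz(yaw)@R.from_euler('y',-np.pi/6).as_matrix()
E
python3 - <<'E'
from h import *
def px(x0,y0,s,ox,L):return np.array([[x0+(a-ox)/s-.5,y0+b/s-.5] for a,b in L])
S=[(1,1),(1,0),(1,-1),(-1,-1),(-1,0),(-1,1)]
st=px(188,163,8,0,[(122,70),(223,87),(323,100),(280,348),(180,333),(78,318)])
ss=px(205,158,6,0,[(210,67),(268,95),(331,122),(192,217),(128,187),(68,157)])
mt=px(188,163,8,0,[(155,105),(272,120),(243,303),(123,290)])
def f(p,only=None):
    P=[(p[3]*a,p[4]*b,.032) for a,b in S]; P=np.array(P)@rz(p[2]).T+[p[0],p[1],0]
    r={"top":proj("top",P)-st,"scene":proj("scene",P)-ss}
    return np.concatenate([r[k].ravel() for k in r if only in(None,k)])
for o in(None,"top","scene"):
    s=least_squares(f,[.55,.07,-.15,.044,.04],args=(o,));print("mould",o,s.x.round(4),np.sqrt((s.fun**2).mean()).round(2))
def g(p):
    P=np.array([(p[3]*a,p[4]*b,.038) for a,b in[(1,1),(1,-1),(-1,-1),(-1,1)]])@rz(p[2]).T+[p[0],p[1],0]
    return (proj("top",P)-mt).ravel()
s=least_squares(g,[.55,.07,-.15,.035,.024]);print("mirror top",s.x.round(4),abs(s.fun).max())
C=[(.042,.023,-.008),(.042,-.023,-.008),(-.052,-.023,-.008),(-.052,.023,-.008)]
F=[(-.062,-.04,.01),(-.062,.04,.01)]
pt=px(364,158,8,400,[(612,48),(738,68),(683,308),(548,293)])
ps=px(397,208,6,396,[(622,8),(737,60),(610,250),(507,200)])
ft=px(364,158,8,400,[(683,388),(478,348)]); fs=px(397,208,6,396,[(755,203)])
D=[(.024,0,-.003),(-.024,.016,-.003),(-.024,-.016,-.003)]
ds=px(397,208,6,396,[(645,65),(548,147),(612,183)])
def h(p,only=None):
    o,M=seat(*p); P=np.array(C)@M.T+o; Q=np.array(F)@rz(p[2]).T+[p[0],p[1],0];Q2=np.array([(.062,-.04,.01)])@rz(p[2]).T+[p[0],p[1],0]
    DD=np.array(D)@M.T+o
    r={"top":np.r_[proj("top",P)-pt,proj("top",Q)-ft],"scene":np.r_[proj("scene",P)-ps,proj("scene",Q2)-fs,proj("scene",DD)-ds]}
    return np.concatenate([r[k].ravel() for k in r if only in(None,k)])
for o in(None,"top","scene"):
    s=least_squares(h,[.55,-.4,-.15],args=(o,));print("mount",o,s.x.round(4),np.sqrt((s.fun**2).mean()).round(2));print(s.fun.reshape(-1,2).round(1).tolist())
E
```

```text
mould None [ 0.5119  0.1028 -0.1527  0.0471  0.0378] 0.26
mould top [ 0.5119  0.1019 -0.1487  0.0471  0.0378] 0.07
mould scene [ 0.5126  0.1041 -0.1594  0.0469  0.038 ] 0.11
mirror top [ 0.5124  0.1022 -0.1335  0.0349  0.022 ] 0.1908300823960758
mount None [ 0.5295 -0.4254 -0.2042] 0.94
[[-0.2, 0.2], [-0.0, 0.9], [-1.8, 1.2], [-0.5, -0.0], [0.0, 1.1], [-0.8, 0.7], [0.1, -0.6], [-0.7, -1.2], [0.1, 0.7], [-1.1, 0.1], [0.1, -0.9], [1.4, -0.8], [0.8, -0.5], [2.9, -0.5]]
mount top [ 0.5316 -0.4267 -0.1839] 0.5
[[-0.1, -0.4], [0.1, -0.1], [-1.1, 0.5], [0.2, -0.5], [0.9, 0.2], [0.0, 0.4]]
mount scene [ 0.5276 -0.4248 -0.2266] 0.88
[[0.0, -0.2], [-0.9, -0.6], [-0.9, 1.1], [-1.8, 0.2], [0.1, -0.1], [1.1, -0.3], [0.2, -0.3], [2.2, -0.1]]
```

```bash
cat > ov.py <<'E'
from h import *
import cv2,sys
p=list(map(float,sys.argv[1:4])); out=sys.argv[4]
def draw(n,x,y,w,h_,s):
    im=cv2.resize(d[n]["pixels"][y:y+h_,x:x+w],None,fx=s,fy=s,interpolation=cv2.INTER_CUBIC);im=cv2.convertScaleAbs(im,alpha=1.15)
    def pl(P,c,cl=True):
        q=((proj(n,P)-[x,y]+.5)*s*8).astype(np.int32); cv2.polylines(im,[q],cl,c,1,cv2.LINE_AA,3)
    o,M=seat(*p); S=lambda L:np.array(L)@M.T+o; W=lambda L:np.array(L)@rz(p[2]).T+[p[0],p[1],0]
    pl(S([(.042,.023,-.008),(.042,-.023,-.008),(-.052,-.023,-.008),(-.052,.023,-.008)]),(0,0,255))
    for z in(0,.01): pl(W([(.062,.04,z),(.062,-.04,z),(-.062,-.04,z),(-.062,.04,z)]),(0,200,0))
    for a,b in[(.024,0),(-.024,.016),(-.024,-.016)]: pl(S([(a+.005*np.cos(t),b+.005*np.sin(t),-.005) for t in np.linspace(0,6.28,20)]),(255,0,0))
    for b in(.017,-.017): pl(S([(-.042,b,-.008),(-.042,b,.009)]),(255,0,255),False)
    return im
a=draw("top",372,158,40,54,10);b=draw("scene",399,205,62,66,8)
H=540;a=a[:H];b=b[:528];b=np.vstack([b,np.zeros((540-528,b.shape[1],3),np.uint8)])
cv2.imwrite(out,cv2.resize(np.hstack([a,b]),(800,482)))
E
python3 ov.py .5305 -.4262 -.198 pics/o1.png
```

```text
(no output)
```

View pics/o1.png

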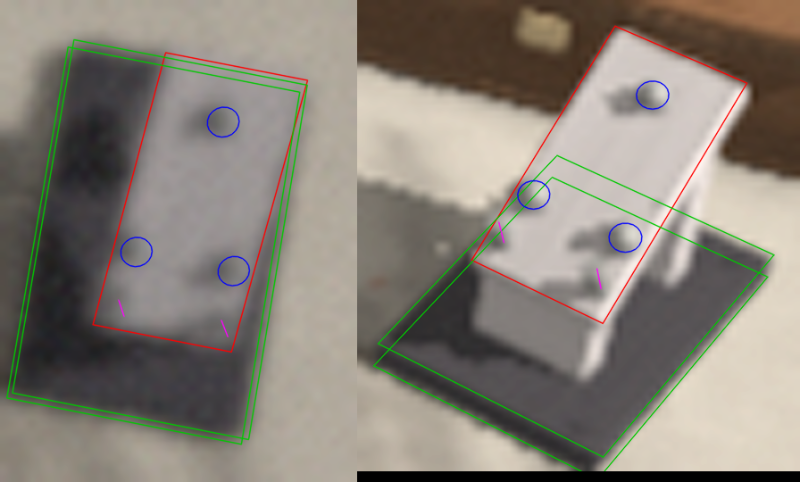

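The overlay agrees in both views to about 1–2 px. I'll take the mount at (0.5305, -0.426) with yaw -0.195, and the mould at (0.512, 0.103) with yaw -0.152. Next is a helper that gives the shift in tool axes. I also check the clearance to the analyser front.

```bash
cat > go.py <<'E'
# go.py mould|mount H [dx dy] : shift (tool axes) to a grasp pose, tips; H = grasp-point offset along target -z (back), m
import sys
from h import *
from station import ctrl
MO=(.512,.1028,-.152); MT=(.5305,-.426,-.195)
w=sys.argv[1];H=float(sys.argv[2]);ex=list(map(float,sys.argv[3:]))+[0,0]
if w=="mould": o=np.array([MO[0],MO[1],.033]);M=rz(MO[2])
else: o,M=seat(*MT); o=o+M[:,2]*.013
if w=="mid": M=rz(MT[2])
T=M@np.diag([-1,-1,1])@R.from_euler('x',np.pi).as_matrix()   # tool x=-x, y=+y, z=-z
p=o+M@np.array([ex[0],ex[1],H])-T[:,2]*.003
s=ctrl.get_obs();A=R.from_euler('xyz',s["eef_rot"]).as_matrix()
print("t",round(s["time_s"],2),"target",p.round(4),"now",s["ee_pos"].round(4),"q",s["qpos"].round(2))
print("rotvec tool",R.from_matrix(A.T@T).as_rotvec().round(4),"shift tool",(A.T@(p-s["ee_pos"])).round(4),"after turn",(T.T@(p-s["ee_pos"])).round(4))
E
python3 go.py mould 0.15; python3 go.py mount 0.1
python3 - <<'E'
from h import *
c=d["top"];E=c["extrinsics"]
for u,v in((207,158),(217,150),(60,158)):
  r=E[:3,:3]@np.array([(u-c["cx"])/c["fx"],-(v-c["cy"])/c["fy"],-1])
  for z in(.05,.1,.2): print(u,v,z,(E[:3,3]+r*(z-E[2,3])/r[2]).round(3))
E
```

```text
t 0.1 target [0.512  0.1028 0.186 ] now [0.1754 0.521  0.227 ] q [ 1.18  0.3   1.52  0.    1.32 -0.07]
rotvec tool [-0.001  -0.0002 -0.1728] shift tool [-0.4525 -0.2889  0.0412] after turn [-0.396  -0.3625  0.041 ]
t 0.1 target [ 0.4736 -0.4148  0.1755] now [0.1754 0.521  0.227 ] q [ 1.18  0.3   1.52  0.    1.32 -0.07]
rotvec tool [-0.035  -0.523  -0.1266] shift tool [-0.5812 -0.7917  0.0523] after turn [-0.3846 -0.8603  0.2815]
207 158 0.05 [0.6   0.118 0.05 ]
207 158 0.1 [0.587 0.111 0.1  ]
207 158 0.2 [0.56  0.095 0.2  ]
217 150 0.05 [0.625 0.089 0.05 ]
217 150 0.1 [0.61  0.083 0.1  ]
217 150 0.2 [0.582 0.07  0.2  ]
60 158 0.05 [0.6   0.552 0.05 ]
60 158 0.1 [0.587 0.529 0.1  ]
60 158 0.2 [0.56  0.483 0.2  ]
```

```bash
python3 - <<'E'
from h import *
c=d["scene"];E=c["extrinsics"]
for u,v in((248,168),(249,135)):
  r=E[:3,:3]@np.array([(u-c["cx"])/c["fx"],-(v-c["cy"])/c["fy"],-1])
  for x in(.55,.57,.59): P=E[:3,3]+r*(x-E[0,3])/r[0]; print(u,v,P.round(3),"top px",proj("top",P[None]).round(1))
E
python3 shift.py '[[[-0.045, -0.029, 0.004], [0, 0, -0.017]], [[-0.045, -0.029, 0.004], [0, 0, -0.017]], [[-0.045, -0.029, 0.004], [0, 0, -0.017]], [[-0.045, -0.029, 0.004], [0, 0, -0.017]], [[-0.045, -0.029, 0.004], [0, 0, -0.017]], [[-0.04, -0.033, 0.004], [0, 0, -0.017]], [[-0.04, -0.033, 0.004], [0, 0, -0.017]], [[-0.04, -0.033, 0.004], [0, 0, -0.017]], [[-0.04, -0.033, 0.004], [0, 0, -0.017]], [[-0.04, -0.033, 0.004], [0, 0, -0.02]]]' 0.094 20
python3 go.py mould 0.15
```

```text
248 168 [0.55  0.094 0.055] top px [[214.6 174.2]]
248 168 [0.57  0.108 0.04 ] top px [[210.8 168.8]]
248 168 [0.59  0.122 0.024] top px [[207.1 163.6]]
249 135 [0.55  0.084 0.162] top px [[213.2 165.4]]
249 135 [0.57  0.098 0.148] top px [[209.  159.5]]
249 135 [0.59  0.111 0.135] top px [[205.  153.7]]
time_s: 1.1
ee_pos: [0.4941, 0.1354, 0.1894]
eef_rot: [-3.142, -0.0, 2.99]
force: [1.0, 0.9, 0.5]
grip_width: 0.0939
grip_force: 0.0
t 1.1 target [0.512  0.1028 0.186 ] now [0.4941 0.1354 0.1894] q [ 0.2   0.25  1.67 -0.    1.22 -1.22]
rotvec tool [-0.     -0.0001  0.0008] shift tool [-0.0226 -0.0295  0.0034] after turn [-0.0226 -0.0295  0.0034]
```

```bash
python3 shift.py '[[[-0.006, -0.01, 0.001], [0, 0, 0]], [[-0.006, -0.01, 0.001], [0, 0, 0]], [[-0.006, -0.009, 0.001], [0, 0, 0]], [[0, 0, 0], [0, 0, 0]], [[0, 0, 0], [0, 0, 0]], [[0, 0, 0], [0, 0, 0]]]'
python3 go.py mould 0.15 -.004;python3 - <<'E'
from station import ctrl
import cv2,numpy as np
a=ctrl.camera("top")["pixels"][130:230,160:270];b=ctrl.camera("scene")["pixels"][90:190,190:300]
f=lambda i:cv2.resize(i,(400,364),interpolation=cv2.INTER_CUBIC)
cv2.imwrite("pics/hov.png",np.hstack([f(a),f(b)]))
E
```

```text
time_s: 1.7
ee_pos: [0.5064, 0.1067, 0.1868]
eef_rot: [3.142, 0.0, 2.991]
force: [-0.2, 0.6, -0.2]
grip_width: 0.0939
grip_force: 0.0
t 1.7 target [0.508  0.1034 0.186 ] now [0.5064 0.1067 0.1868] q [ 0.14  0.27  1.66  0.    1.21 -1.28]
rotvec tool [0.0001 0.0002 0.0013] shift tool [-0.0022 -0.003   0.0008] after turn [-0.0022 -0.003   0.0008]
```

View pics/hov.png

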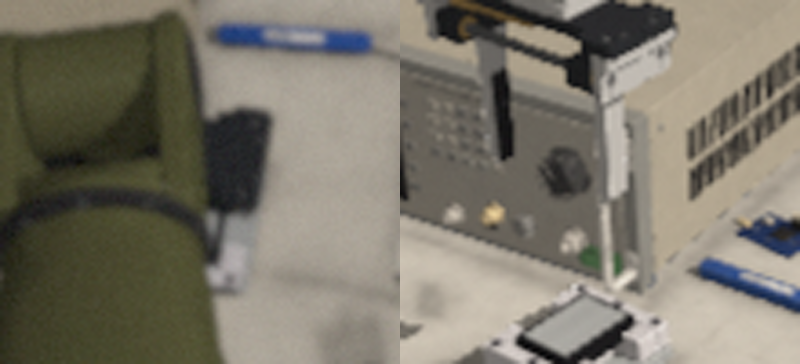

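The picture shows the fingers straddling the mould, with the handle standing behind the gripper. I go down.

```bash
python3 shift.py '[[[-0.0022, -0.003, 0.02], [0, 0, 0.001]], [[0, 0, 0.03], [0, 0, 0]], [[0, 0, 0.03], [0, 0, 0]], [[0, 0, 0.03], [0, 0, 0]], [[0, 0, 0.01], [0, 0, 0]], [[0, 0, 0], [0, 0, 0]], [[0, 0, 0], [0, 0, 0]]]'
python3 go.py mould 0 -.004
```

```text
time_s: 2.5
ee_pos: [0.509, 0.1029, 0.0679]
eef_rot: [3.141, 0.001, 2.989]
force: [-0.9, -0.3, 0.3]
grip_width: 0.094
grip_force: 0.0
t 2.5 target [0.508  0.1034 0.036 ] now [0.509  0.1029 0.0679] q [ 0.13  0.43  1.76  0.    0.96 -1.29]
rotvec tool [ 0.0004  0.0015 -0.0006] shift tool [0.0011 0.0004 0.0319] after turn [0.001  0.0004 0.0319]
```

```bash
python3 shift.py '[[[0.001, 0, 0.015], [0, 0, 0]], [[0, 0, 0.012], [0, 0, 0]], [[0, 0, 0.004], [0, 0, 0]], [[0, 0, 0], [0, 0, 0]]]'
python3 shift.py '[[[0, 0, 0], [0, 0, 0]], [[0, 0, 0], [0, 0, 0]], [[0, 0, 0], [0, 0, 0]], [[0, 0, 0], [0, 0, 0]], [[0, 0, 0], [0, 0, 0]], [[0, 0, 0], [0, 0, 0]], [[0, 0, 0], [0, 0, 0]], [[0, 0, 0], [0, 0, 0]]]' 0.04 25
python3 go.py mould 0 -.004
```

```text
time_s: 2.9
ee_pos: [0.5074, 0.1028, 0.0356]
eef_rot: [-3.141, -0.0, 2.989]
force: [0.8, -0.5, -0.7]
grip_width: 0.0938
grip_force: 0.0
time_s: 3.7
ee_pos: [0.5074, 0.1028, 0.0357]
eef_rot: [3.142, 0.0, 2.989]
force: [-0.0, 0.8, 2.6]
grip_width: 0.0516
grip_force: 25.0
t 3.7 target [0.508  0.1034 0.036 ] now [0.5074 0.1028 0.0357] q [ 0.13  0.48  1.78  0.    0.89 -1.29]
rotvec tool [ 0.0001  0.0001 -0.0008] shift tool [-0.0005  0.0007 -0.0003] after turn [-0.0005  0.0007 -0.0003]
```

Gripped at 51.6 mm. I lift straight up and check.

```bash
python3 shift.py '[[[0, 0, -0.01], [0, 0, 0]], [[0, 0, -0.02], [0, 0, 0]], [[0, 0, -0.03], [0, 0, 0]], [[0, 0, -0.04], [0, 0, 0]], [[0, 0, -0.045], [0, 0, 0]], [[0, 0, -0.045], [0, 0, 0]], [[0, 0, -0.045], [0, 0, 0]], [[0, 0, -0.045], [0, 0, 0]], [[0, 0, -0.03], [0, 0, 0]], [[0, 0, -0.02], [0, 0, 0]]]'
python3 go.py mid 0.28 -.004
python3 - <<'E'
from station import ctrl
import cv2
b=ctrl.camera("scene")["pixels"][0:220,150:400]
cv2.imwrite("pics/lift.png",cv2.resize(b,(682,600),interpolation=cv2.INTER_CUBIC))
E
```

```text
time_s: 4.7
ee_pos: [0.5071, 0.1027, 0.3688]
eef_rot: [3.141, 0.003, 2.989]
force: [-0.4, 1.5, -2.0]
grip_width: 0.0518
grip_force: 25.0
t 4.7 target [ 0.5202 -0.424   0.3693] now [0.5071 0.1027 0.3688] q [ 0.13  0.16  1.37 -0.    1.61 -1.29]
rotvec tool [0.0008 0.003  0.0422] shift tool [-9.310e-02 -5.186e-01 -5.000e-04] after turn [-1.149e-01 -5.142e-01 -4.000e-04]
```

View pics/lift.png

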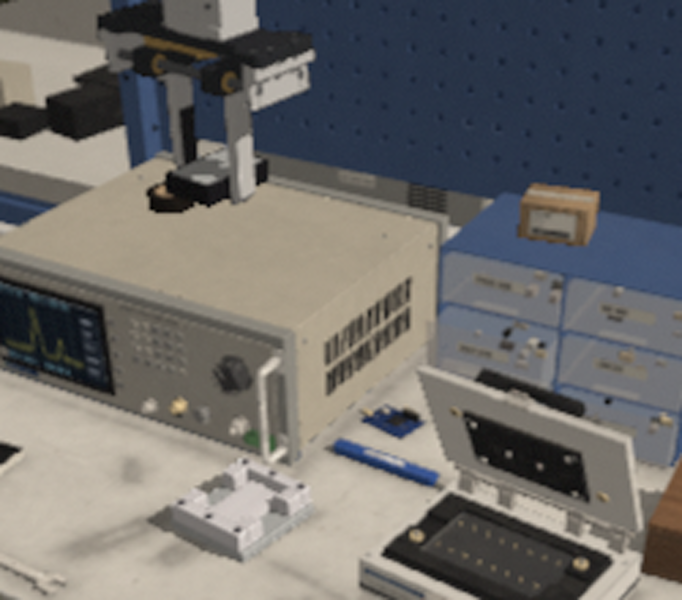

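The mirror is held level between the fingers and the mould is empty. I carry it over the fixture at z ≈ 0.37.

```bash
python3 shift.py '[[[-0.004, -0.02, 0], [0, 0, 0]], [[-0.006, -0.035, 0], [0, 0, 0]], [[-0.009, -0.045, 0], [0, 0, 0]], [[-0.009, -0.045, 0], [0, 0, 0]], [[-0.009, -0.045, 0], [0, 0, 0]], [[-0.009, -0.045, 0], [0, 0, 0]], [[-0.009, -0.045, 0], [0, 0, 0]], [[-0.009, -0.045, 0], [0, 0, 0]], [[-0.009, -0.045, 0], [0, 0, 0]], [[-0.009, -0.045, 0], [0, 0, 0]]]'
python3 shift.py '[[[-0.008, -0.045, 0], [0, 0, 0.02]], [[-0.006, -0.035, 0], [0, 0, 0.022]], [[-0.003, -0.02, 0], [0, 0, 0]], [[0, 0, 0], [0, 0, 0]], [[0, 0, 0], [0, 0, 0]], [[0, 0, 0], [0, 0, 0]]]'
python3 go.py mount 0.1 -.004
```

```text
time_s: 5.75
ee_pos: [0.5247, -0.3216, 0.3651]
eef_rot: [3.141, -0.001, 2.989]
force: [0.5, 0.0, -0.7]
grip_width: 0.0515
grip_force: 25.0
time_s: 6.35
ee_pos: [0.5255, -0.4202, 0.3658]
eef_rot: [3.141, 0.0, 2.948]
force: [-0.2, 0.1, -1.5]
grip_width: 0.0519
grip_force: 25.0
t 6.35 target [ 0.4702 -0.4141  0.1735] now [ 0.5255 -0.4202  0.3658] q [-0.73  0.56  0.85  0.    1.74 -2.11]
rotvec tool [ 4.000e-04 -5.235e-01  1.200e-03] shift tool [ 0.0555 -0.0047  0.1923] after turn [ 0.1442 -0.0048  0.1388]
```

```bash
python3 shift.py '[[[0, 0, 0], [0, -0.04, 0]], [[0, 0, 0], [0, -0.08, 0]], [[0, 0, 0], [0, -0.08, 0]], [[0, 0, 0], [0, -0.08, 0]], [[0, 0, 0], [0, -0.08, 0]], [[0, 0, 0], [0, -0.08, 0]], [[0, 0, 0], [0, -0.0635, 0]], [[0, 0, 0], [0, -0.02, 0]], [[0, 0, 0], [0, 0, 0]], [[0, 0, 0], [0, 0, 0]]]'
python3 go.py mount 0.1 -.004
```

```text
time_s: 7.35
ee_pos: [0.5256, -0.4208, 0.3659]
eef_rot: [-3.141, 0.523, 2.948]
force: [-1.0, -0.3, -1.0]
grip_width: 0.0515
grip_force: 25.0
t 7.35 target [ 0.4702 -0.4141  0.1735] now [ 0.5256 -0.4208  0.3659] q [-0.84  0.28  1.3   0.34  1.15 -2.29]
rotvec tool [ 0.0003 -0.0011  0.0009] shift tool [ 0.1443 -0.004   0.139 ] after turn [ 0.1444 -0.0041  0.1389]
```

```bash
python3 shift.py '[[[0.015, 0, 0.015], [0, 0, 0]], [[0.025, 0, 0.025], [0, 0, 0]], [[0.03, -0.002, 0.028], [0, 0, 0]], [[0.03, -0.002, 0.028], [0, 0, 0]], [[0.025, 0, 0.024], [0, 0, 0]], [[0.014, 0, 0.014], [0, 0, 0]], [[0, 0, 0], [0, 0, 0]], [[0, 0, 0], [0, 0, 0]]]'
python3 go.py mount 0.014 0.001
```

```text
time_s: 8.15
ee_pos: [0.4751, -0.414, 0.1826]
eef_rot: [-3.14, 0.52, 2.945]
force: [0.6, -0.7, -1.1]
grip_width: 0.0515
grip_force: 25.0
t 8.15 target [ 0.5166 -0.4233  0.1015] now [ 0.4751 -0.414   0.1826] q [-0.9   0.33  1.68  0.47  0.78 -2.55]
rotvec tool [-0.0026 -0.004  -0.0017] shift tool [ 0.0034 -0.0008  0.0915] after turn [ 0.0037 -0.0011  0.0915]
```

Joint 6 is at its limit here, so I retreat and turn the tool half a turn about its axis. The mirror is symmetric, so this makes no difference to it.

```bash
sed -i 's/^T=M@/if w=="mount": FL=np.diag([-1,-1,1])\nelse: FL=np.eye(3)\nT=M@/; s/as_matrix()   #/as_matrix()@FL #/' go.py
python3 shift.py '[[[0, 0, -0.02], [0, 0, 0]], [[0, 0, -0.04], [0, 0, 0]], [[0, 0, -0.04], [0, 0, 0.05]], [[0, 0, -0.02], [0, 0, 0.1]], [[0, 0, 0], [0, 0, 0.15]], [[0, 0, 0], [0, 0, 0.15]], [[0, 0, 0], [0, 0, 0.15]], [[0, 0, 0], [0, 0, 0.15]], [[0, 0, 0], [0, 0, 0.15]], [[0, 0, 0], [0, 0, 0.15]]]'
python3 shift.py '[[[0, 0, 0], [0, 0, 0.15]], [[0, 0, 0], [0, 0, 0.15]], [[0, 0, 0], [0, 0, 0.15]], [[0, 0, 0], [0, 0, 0.15]], [[0, 0, 0], [0, 0, 0.15]], [[0, 0, 0], [0, 0, 0.15]], [[0, 0, 0], [0, 0, 0.15]], [[0, 0, 0], [0, 0, 0.15]], [[0, 0, 0], [0, 0, 0.15]], [[0, 0, 0], [0, 0, 0.15]]]'
python3 shift.py '[[[0, 0, 0], [0, 0, 0.15]], [[0, 0, 0], [0, 0, 0.15]], [[0, 0, 0], [0, 0, 0.15]], [[0, 0, 0], [0, 0, 0.1]], [[0, 0, 0], [0, 0, 0.04]], [[0, 0, 0], [0, 0, 0]], [[0, 0, 0], [0, 0, 0]]]'
python3 go.py mount 0.1 0.009
```

```text
time_s: 9.15
ee_pos: [0.4166, -0.4021, 0.2879]
eef_rot: [2.68, 0.25, 1.829]
force: [-0.8, 0.4, -1.7]
grip_width: 0.0517
grip_force: 25.0
time_s: 10.15
ee_pos: [0.4166, -0.4022, 0.2879]
eef_rot: [2.832, -0.426, 0.456]
force: [0.6, 0.0, -1.7]
grip_width: 0.0517
grip_force: 25.0
time_s: 10.85
ee_pos: [0.4164, -0.402, 0.287]
eef_rot: [3.137, -0.52, -0.194]
force: [0.2, 0.2, -1.1]
grip_width: 0.0519
grip_force: 25.0
t 10.85 target [ 0.4812 -0.4163  0.18  ] now [ 0.4164 -0.402   0.287 ] q [-0.98  0.12  1.68  0.43  1.    0.61]
rotvec tool [0.0036 0.0034 0.0012] shift tool [0.0044 0.001  0.1259] after turn [0.004  0.0014 0.1259]
```

```bash
python3 shift.py '[[[0.002, 0.0014, 0.02], [0.0036, 0.0034, 0.0012]], [[0.002, 0, 0.035], [0, 0, 0]], [[0, 0, 0.035], [0, 0, 0]], [[0, 0, 0.035], [0, 0, 0]], [[0, 0, 0.03], [0, 0, 0]], [[0, 0, 0.02], [0, 0, 0]], [[0, 0, 0.01], [0, 0, 0]], [[0, 0, 0], [0, 0, 0]], [[0, 0, 0], [0, 0, 0]]]'
python3 go.py mount 0.01 0.009
```

```text
time_s: 11.75
ee_pos: [0.5098, -0.422, 0.1286]
eef_rot: [-3.14, -0.524, -0.197]
force: [-0.0, -0.0, -1.4]
grip_width: 0.0516
grip_force: 25.0
t 11.75 target [ 0.5254 -0.425   0.102 ] now [ 0.5098 -0.422   0.1286] q [-0.86  0.46  1.64  0.51  0.69  0.57]
rotvec tool [-0.0002  0.0001 -0.0018] shift tool [ 0.0005 -0.0001  0.0309] after turn [ 0.0005 -0.0001  0.0309]
```

```bash
python3 shift.py '[[[0, 0, 0.01], [0, 0, 0]], [[0, 0, 0.012], [0, 0, 0]], [[0, 0, 0.007], [0, 0, 0]], [[0, 0, 0], [0, 0, 0]], [[0, 0, 0], [0, 0, 0]]]'
python3 go.py mount 0 0.009
python3 - <<'E'
from h import *
from station import ctrl
import cv2
MT=(.5305,-.426,-.195)
o,M=seat(*MT)
def dr(n,x,y,w,h,s):
    im=ctrl.camera(n)["pixels"][y:y+h,x:x+w];im=cv2.resize(im,None,fx=s,fy=s,interpolation=cv2.INTER_CUBIC)
    im=cv2.convertScaleAbs(im,alpha=1.3)
    for L,c in(([(.042,.023,-.008),(.042,-.023,-.008),(-.052,-.023,-.008),(-.052,.023,-.008)],(0,0,255)),([(.043,.026,.020),(.043,-.026,.020),(-.033,-.026,.020),(-.033,.026,.020)],(0,200,0))):
        q=((proj(n,np.array(L)@M.T+o)-[x,y]+.5)*s*8).astype(np.int32);cv2.polylines(im,[q],True,c,1,cv2.LINE_AA,3)
    return im
cv2.imwrite("pics/near.png",np.hstack([dr("scene",385,190,80,100,6)[:480],dr("top",360,150,50,80,6)[:480]]))
E
```

```text
time_s: 12.25
ee_pos: [0.524, -0.4244, 0.1021]
eef_rot: [-3.139, -0.522, -0.198]
force: [-0.5, 0.5, -2.4]
grip_width: 0.0514
grip_force: 25.0
t 12.25 target [ 0.5303 -0.426   0.0934] now [ 0.524  -0.4244  0.1021] q [-0.85  0.52  1.62  0.53  0.65  0.55]
rotvec tool [-0.0012  0.0013 -0.0025] shift tool [0.0013 0.0003 0.0108] after turn [0.0012 0.0003 0.0108]
```

View pics/near.png

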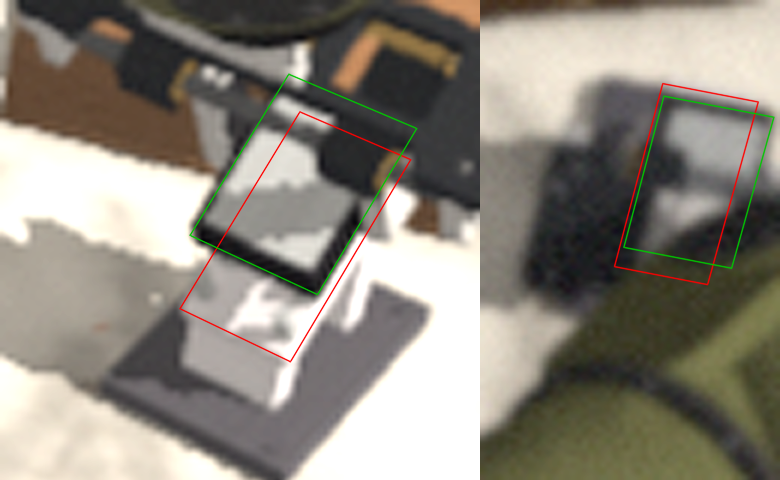

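Run:
```python
from h import *
o,M=seat(.5305,-.426,-.195)
for nm,z in(("bot",.0105),("top",.0285)):
    L=np.array([(-.034,.026,z),(-.034,-.026,z),(.042,-.026,z)])@M.T+o
    print(nm,((proj("scene",L)-[385,190]+.5)*6).round(0).tolist(),((proj("top",L)-[360,150]+.5)*6).round(0).tolist())
```

```text
bot [[191.0, 247.0], [318.0, 306.0], [416.0, 141.0]] [[141.0, 243.0], [248.0, 263.0], [290.0, 113.0]]
top [[186.0, 228.0], [314.0, 287.0], [414.0, 120.0]] [[145.0, 255.0], [253.0, 276.0], [296.0, 124.0]]
```

Run:
```python
from h import *
from station import ctrl
import cv2,pickle
im=np.mean([ctrl.camera("scene")["pixels"].astype(float) for _ in range(4)],0).astype(np.uint8)
cv2.imwrite("near_raw.png",im)
x,y,w,h,s=412,206,50,60,10
a=cv2.resize(im[y:y+h,x:x+w],None,fx=s,fy=s,interpolation=cv2.INTER_CUBIC)
b=cv2.resize(d["scene"]["pixels"][y:y+h,x:x+30],None,fx=s,fy=s,interpolation=cv2.INTER_CUBIC)
a=np.hstack([a,b])
for i in range(0,80,5): cv2.line(a,(i*s+5,0),(i*s+5,6 if i%10 else 12),(0,0,255),1)
for i in range(0,h,5): cv2.line(a,(0,i*s+5),(6 if i%10 else 12,i*s+5),(0,0,255),1)
cv2.imwrite("pics/near2.png",a)
```

```text
(no output)
```

View pics/near2.png

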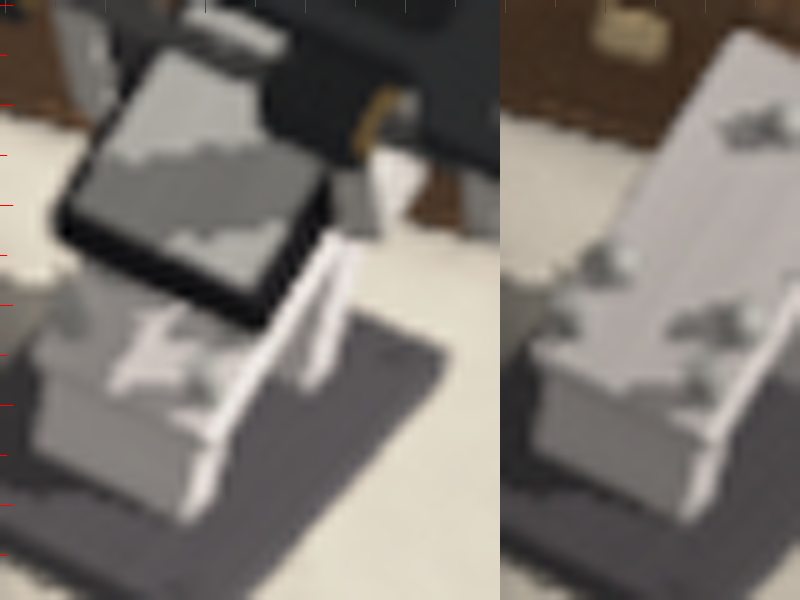

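The zoom shows the mirror above the plate. Its lower bottom corners are at about (62,238) and (262,330) in the crop. The plate's lower corners are at about (35,345) and (215,440).

Run:
```python
from h import *
p=lambda L:np.array([[412+a/10-.5,206+b/10-.5] for a,b in L])
C=np.array([(-.052,.023,-.008),(-.052,-.023,-.008),(.042,.023,-.008),(.042,-.023,-.008)])
m=np.r_[p([(35,345),(215,440),(240,28)]),[[453.3,217.5]]]
f=lambda q:(proj("scene",C@seat(*q)[1].T+seat(*q)[0])-m).ravel()
s=least_squares(f,[.53,-.42,-.2]);print(s.x,s.fun.round(2))
def fr(q,nm):
  o,M=seat(*q);c=d["scene"];E=c["extrinsics"]
  for k,z,pts in(("bottom",.0105,[(62,238),(262,330)]),("bright",.0285,[(72,208),(255,292)])):
    for u,v in p(pts):
      r=E[:3,:3]@np.array([(u-c["cx"])/c["fx"],-(v-c["cy"])/c["fy"],-1]);e=E[:3,3]-o
      a=M.T@e;b=M.T@r;print(nm,k,((a+b*(z-a[2])/b[2])*1000).round(1))
fr(s.x,"fit"); fr((s.x[0],s.x[1],-.195),"yaw-.195"); fr((.5305,-.426,-.195),"nominal")
```

```text
[ 0.53064951 -0.42725961 -0.22840255] [-0.38  0.59 -0.31  0.27  0.14 -0.03  0.56 -0.94]
fit bottom [-30.4  25.3  10.5]
fit bottom [-29.1 -24.1  10.5]
fit bright [-29.1  21.3  28.5]
fit bright [-28.  -23.3  28.5]
yaw-.195 bottom [-29.8  26.3  10.5]
yaw-.195 bottom [-29.6 -22.9  10.5]
yaw-.195 bright [-28.5  22.5  28.5]
yaw-.195 bright [-28.5 -21.9  28.5]
nominal bottom [-29.5  25.   10.5]
nominal bottom [-29.3 -24.2  10.5]
nominal bright [-28.3  21.2  28.5]
nominal bright [-28.2 -23.2  28.5]
```

Across the mount it is within 1 mm of centre. Along the slope it is about 3 mm higher than needed, which is safe. I lower it parallel to the slope.

```bash
python3 shift.py '[[[-0.001, 0.0003, 0.003], [-0.001, 0.001, -0.002]], [[-0.001, 0, 0.003], [0, 0, 0]], [[0, 0, 0.002], [0, 0, 0]], [[0, 0, 0], [0, 0, 0]], [[0, 0, 0], [0, 0, 0]]]' - 15
python3 go.py mount 0 0.006
python3 shift.py '[[[0, 0, 0.001], [0, 0, 0]], [[0, 0, 0.0005], [0, 0, 0]], [[0, 0, 0], [0, 0, 0]]]'
python3 go.py mount 0 0.006
```

```text
time_s: 13.05
ee_pos: [0.5261, -0.4252, 0.0943]
eef_rot: [-3.141, -0.523, -0.196]
force: [-0.1, -0.7, -1.2]
grip_width: 0.0516
grip_force: 15.0
t 13.05 target [ 0.5277 -0.4255  0.0919] now [ 0.5261 -0.4252  0.0943] q [-0.85  0.53  1.61  0.53  0.64  0.54]
rotvec tool [ 0.      0.0001 -0.0005] shift tool [ 0.0002 -0.0001  0.0029] after turn [ 0.0002 -0.0001  0.0029]
time_s: 13.35
ee_pos: [0.5269, -0.4254, 0.0931]
eef_rot: [-3.141, -0.524, -0.196]
force: [-0.6, 0.1, -2.1]
grip_width: 0.0519
grip_force: 15.0
t 13.35 target [ 0.5277 -0.4255  0.0919] now [ 0.5269 -0.4254  0.0931] q [-0.85  0.53  1.61  0.54  0.63  0.54]
rotvec tool [ 0.0001  0.     -0.0005] shift tool [ 0.0002 -0.0001  0.0015] after turn [ 0.0002 -0.0001  0.0015]
```

```bash
for i in 1 2 3; do python3 shift.py '[[[0, 0, 0.0005], [0, 0, 0]], [[0, 0, 0.0005], [0, 0, 0]], [[0, 0, 0], [0, 0, 0]]]' | grep -E "pos|force"; done; python3 go.py mount 0 0.006
```

```text
ee_pos: [0.5274, -0.4255, 0.0922]
force: [0.3, 0.1, -0.8]
grip_force: 15.0
ee_pos: [0.5279, -0.4259, 0.092]
force: [-4.6, 1.2, 4.5]
grip_force: 15.0
ee_pos: [0.5285, -0.4261, 0.0916]
force: [-6.0, 2.3, 8.1]
grip_force: 15.0
t 14.25 target [ 0.5277 -0.4255  0.0919] now [ 0.5285 -0.4261  0.0916] q [-0.84  0.54  1.61  0.54  0.63  0.54]
rotvec tool [ 0.0011 -0.0014 -0.0002] shift tool [-0.0006 -0.0005 -0.0006] after turn [-0.0006 -0.0005 -0.0006]
```

Contact on the domes came at the expected height. I now slide it down the slope to the pins while still holding it.

```bash
python3 shift.py '[[[0, 0, -0.0006], [0, 0, 0]], [[-0.001, 0, 0], [0, 0, 0]], [[-0.001, 0, 0], [0, 0, 0]], [[0, 0, 0], [0, 0, 0]]]' - 10| grep -E "pos|force|rot"; for i in 1 2 3; do python3 shift.py '[[[-0.001, 0, 0], [0, 0, 0]], [[0, 0, 0], [0, 0, 0]]]' | grep -E "pos|force|rot"; done; python3 go.py mount 0 0.004
```

```text
ee_pos: [0.5263, -0.4255, 0.0903]
eef_rot: [3.141, -0.524, -0.196]
force: [-4.9, 0.9, 5.0]
grip_force: 10.0
ee_pos: [0.5254, -0.4253, 0.0898]
eef_rot: [3.141, -0.524, -0.196]
force: [-4.8, 0.7, 5.8]
grip_force: 10.0
ee_pos: [0.525, -0.4253, 0.0897]
eef_rot: [3.141, -0.525, -0.196]
force: [-0.2, -0.4, 4.9]
grip_force: 10.0
ee_pos: [0.5245, -0.4254, 0.0896]
eef_rot: [3.14, -0.526, -0.196]
force: [4.1, -2.3, 5.6]
grip_force: 10.0
t 15.25 target [ 0.5261 -0.4251  0.0909] now [ 0.5245 -0.4254  0.0896] q [-0.85  0.54  1.62  0.55  0.62  0.53]
rotvec tool [ 0.0017 -0.0025 -0.0005] shift tool [ 0.0019 -0.0006 -0.0004] after turn [ 0.0019 -0.0006 -0.0004]
```

The force is rising along the slope, so it has met the pins. I ease the grip so it settles, then open.

```bash
python3 shift.py '[[[-0.001, 0, 0], [0, 0, 0]], [[0, 0, 0], [0, 0, 0]], [[0, 0, 0], [0, 0, 0]]]' - 3| grep -E "pos|force|rot|wid"; python3 shift.py '[[[0, 0, 0], [0, 0, 0]], [[0, 0, 0], [0, 0, 0]], [[0, 0, 0], [0, 0, 0]], [[0, 0, 0], [0, 0, 0]], [[0, 0, 0], [0, 0, 0]], [[0, 0, 0], [0, 0, 0]]]' 0.094| grep -E "time|pos|force|wid"
python3 - <<'E'
from station import ctrl
import cv2,numpy as np
cv2.imwrite("rel.png",ctrl.camera("scene")["pixels"])
E
```

```text
ee_pos: [0.5227, -0.4245, 0.0876]
eef_rot: [-3.141, -0.523, -0.196]
force: [0.4, -0.3, 1.3]
grip_width: 0.0524
grip_force: 3.0
time_s: 16.15
ee_pos: [0.5229, -0.4246, 0.088]
force: [1.0, -0.5, 0.4]
grip_width: 0.0934
grip_force: 0.0
```

```bash
python3 shift.py '[[[0, 0, -0.01], [0, 0, 0]], [[0, 0, -0.02], [0, 0, 0]], [[0, 0, -0.03], [0, 0, 0]], [[0, 0, -0.04], [0, 0, 0]], [[0, 0, -0.04], [0, 0, 0]], [[0, 0, -0.04], [0, 0, 0]], [[0, 0, -0.04], [0, 0, 0]], [[0, 0, -0.03], [0, 0, 0]], [[0, 0, 0], [0, 0, 0]], [[0, 0, 0], [0, 0, 0]]]'
python3 - <<'E'
from h import *
from station import ctrl
import cv2
o,M=seat(.5305,-.426,-.195)
im=ctrl.camera("scene")["pixels"];cv2.imwrite("fin.png",im)
x,y,w,h,s=395,205,66,60,9
a=cv2.resize(im[y:y+h,x:x+w],None,fx=s,fy=s,interpolation=cv2.INTER_CUBIC)
a=cv2.convertScaleAbs(a,alpha=1.3)
for z,c in((0,(0,0,255)),(.018,(0,200,0))):
    q=((proj("scene",np.array([(.038,.026,z),(.038,-.026,z),(-.038,-.026,z),(-.038,.026,z)])@M.T+o)-[x,y]+.5)*s);print(q.round().tolist());cv2.polylines(a,[(q*8).astype(np.int32)],True,c,1,cv2.LINE_AA,3)
t=ctrl.camera("top")["pixels"][155:215,368:388+22]
t=cv2.resize(t,(200,285));t=np.vstack([t,np.zeros((a.shape[0]-285,200,3),np.uint8)])
cv2.imwrite("pics/fin.png",np.hstack([a,t]))
E
```

```text
time_s: 17.2
ee_pos: [0.4, -0.4003, 0.305]
eef_rot: [3.141, -0.524, -0.196]
force: [-1.2, -0.2, -1.0]
grip_width: 0.0942
grip_force: 0.0
[[339.0, 26.0], [528.0, 108.0], [381.0, 354.0], [193.0, 265.0]]
[[333.0, -5.0], [525.0, 77.0], [376.0, 326.0], [185.0, 237.0]]
```

View pics/fin.png

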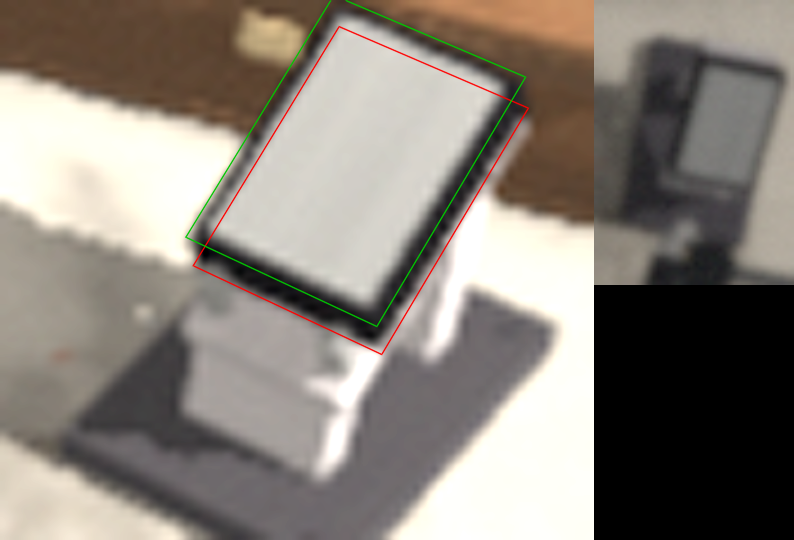

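The mirror sits on the mount, bright face up, and matches the predicted seated outline within about 1 px. The rectangle corners are at (340,28), (503,88), (372,305) and (220,230). I check the centring numerically.

Run:
```python
from h import *
c=d["scene"];E=c["extrinsics"]
for q in((.5305,-.426,-.195),(.53065,-.42726,-.2284)):
  o,M=seat(*q)
  for k,z,pts in(("bright",.018,[(340,28),(503,88),(372,305),(220,230)]),("bottom",0,[(205,265),(378,345)]),("plate",-.008,[(187,330),(349,402)])):
    out=[]
    for X,Y in pts:
      u,v=395+X/9-.5,205+Y/9-.5
      r=E[:3,:3]@np.array([(u-c["cx"])/c["fx"],-(v-c["cy"])/c["fy"],-1]);a=M.T@(E[:3,3]-o);b=M.T@r;out.append((a+b*(z-a[2])/b[2])*1000)
    out=np.array(out);print(k,out[:,:2].round(1).tolist(),"mean",out.mean(0).round(1))
```

```text
bright [[30.4, 20.1], [32.9, -22.7], [-33.5, -22.5], [-32.5, 19.4]] mean [-0.7 -1.4 18. ]
bottom [[-36.5, 23.4], [-36.2, -24.2]] mean [-36.4  -0.4   0. ]
plate [[-51.7, 21.0], [-50.4, -23.2]] mean [-51.1  -1.1  -8. ]
bright [[29.6, 22.1], [33.1, -20.9], [-33.3, -22.6], [-33.2, 19.5]] mean [-1.  -0.5 18. ]
bottom [[-37.4, 23.7], [-35.9, -24.1]] mean [-36.6  -0.2   0. ]
plate [[-52.5, 21.0], [-50.1, -23.4]] mean [-51.3  -1.2  -8. ]
```

Measured against the plate in the same picture, it is centred within about 1 mm, and its lower edge is at the pins.

```bash
python3 -c "
from station import ctrl
print(ctrl.hand_in())"
```

```text
the job is handed in; nothing more can be done
None
```

I seated the mirror on the three-point mount, bright face up and centred to about 1 mm, with its lower edge down at the stop pins as far as the pictures show. I handed the job in after about 17 s of robot time; no verdict came back.

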